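# Fit the bowl clip over a serviced milking claw

## Robot

A 6-joint arm with a two-finger parallel gripper is mounted at the origin on the work surface. World frame = base frame: x ahead of the robot, y to its left, z up, the work surface at z = 0. Lengths are in m, angles in rad, forces in N, time in s.
With the tool pointing down it reaches from about 0.275 to 0.85 m from the base axis. Payload 5.2 kg.
Tool frame: the origin (TCP) lies at the very end of the fingers, on their centre line; the grasp point (between the pads) lies 19 mm behind it (bot.grasp_offset is the distance from the TCP to the grasp point, in m); z points along the fingers, y is the direction in which the jaws open and shut (so a half turn about z gives the same grasp; the last joint's range is limited). The gripper opens to 85 mm and grips with 20 to 120 N. Pads are 22 mm wide; open, the fingers measure 114 mm over their backs; the gripper's body (76 mm by 85 mm) begins 54 mm behind the grasp point. The pads swing forward as they close: fully open they stand 13 mm farther back than shut.
Start: joints at [-1.365, 0.259, 1.535, -0, 1.348, -0.203], TCP at [0.219, -0.505, 0.208] pointing down, gripper open.
Joint ranges: [-3.14, 3.14], [-0.91, 2.08], [0.19, 2.58], [-1.22, 4.36], [0.22, 2.71], [-3.12, 3.12]. Speed limits (rad/s): [2.57, 2.57, 3.14, 3.14, 3.14, 3.14].

## Interface

Orientations are given as a unit quaternion [w, x, y, z].
In Python, from plant import bot gives the robot as it stands.
- The arm moves only by the tool arm_command, never from a script. Its arguments are lists of equal length, an entry for each row: "offset": the shift along the tool's x, y, z normalised to -1 to 1, where 1 is 0.03 m, a list of three; "delta_rot": the turn, a rotation vector about the tool's x, y, z normalised to -1 to 1, where 1 is 2 rad, a list of three; "claw": the opening, from 0 (shut) to 1 (fully open). In form: {"offset": [[x, y, z], ...], "delta_rot": [[rx, ry, rz], ...], "claw": [claw, ...]}. A call has 1 to 12 rows; each row shifts and turns the commanded pose from where the row before left it, along the tool's axes as they then stand; what a row does not reach is not made up. A row lasts 1/8 s, in which the tool goes at most 62.5 mm and 10.7 degrees, less where a joint would pass 70% of its speed; a pose out of reach is approached as far as the arm can. A call with a number of a shift or a turn outside -1 to 1 is refused whole. A call with a gripper value outside its range is refused whole. The fingers move at their own pace and stop on an object; "newtons" is the grip in N (left out, the last holds). Time passes only in rows, so rows that do not move let the fingers close. It gives the time, the measured TCP pose, the force and the opening at its end, in the units of the state.
- bot.get_state(): the state, without advancing time (a new reading comes with each control period).
- bot.snapshot(name): name is "scene" or "top" or "wrist"; returns (picture, depth): 400x640x3 uint8, red, green, blue; 400x640 float32, m along the optical axis (not along the pixel's ray), 0 where there is no reading.
- bot.calibration(name): a dict with "K" (3x3 intrinsics, pixels), "dist_coeffs" ([k1, k2, p1, p2, k3] as OpenCV has them; the pictures are not rectified), "xyz" and "rotation" of the camera in the world; the wrist camera has in their place "mount" (4x4, takes a point from camera to tool coordinates, whose origin is the TCP and whose axes are the flange's). Camera axes: x right, y up, looking along -z (the intrinsics and any distortion apply to the point x, -y, -z); pixel columns grow to the right and rows downward; lengths in m; the calibration is good to about 2 mm. A picture is of the moment at which its call begins: read the wrist's pose just before it. calibration takes no time and is no camera call.
- bot.job_done(): hands the job in, once; it reports no verdict.
Trained networks look in the newest picture that a camera, given by its name, has taken for a name from the list of things; names that differ only in an ending like _2 or _b are one class to them, and where a whole thing is asked for, a point or a joint stands for the part that bears it (a point fixed in the world has none). Each returns a list of dicts, best first, with "p" (0 to 1); they miss things now and then, are a little off and sometimes report something else, mostly with a low value. They report only what shows in the picture. A call takes as long as a camera call. They do not tell look-alikes from the thing itself.
- bot.recognise(thing, camera): "location" ([x, y, z] in m, in world coordinates, good to about 4 mm: the middle of the surface that is visible of it).
- bot.mark_of(thing, camera): "location" ([x, y, z] in m, in world coordinates, good to about 4 mm: a listed point, or the origin of a listed thing).
The state is a dict: "clock": time; "joints": joint angles; "qvel": joint speeds; "tau": joint torques, N m; "tcp_pos": TCP position; "ee_rot": TCP orientation; "ft_force": force on the tool from outside, world axes, zero at the start; "ft_torque": the same for the moment, N m; "finger_gap": opening from 0.0 (shut) to 1.0 (fully open).
Only numpy, scipy, OpenCV 4.12 (cv2) and the standard library are available. Lean on these libraries where they do the work, as an engineer would, in place of code of your own. Each camera call takes 0.05 s, during which the arm holds its last target. There are 200 camera calls.

## Task

Close up the serviced milking claw with the loose stainless bowl clip: hook the clip's long eye over the tee-headed stud by tilting it nose-down past the head, level it across the sight glass, press its tail down over the hook opposite, and push it towards the stud until its cross pin is home under the hook's lip, so that it rises into the notch when you let go. Feel your way: never load the stud with more than 10 N, nor press on the whole claw (stud, glass and hook together) with more than 20 N. Leave the clip level, latched and released, and do not disturb the other things on the shelf.

Things in the scene. Friction and masses are not known exactly. Their poses are not given: they have to be found in the camera images.
- claw: The stainless milking claw clamped in its bench holder (fixed; base plate 170 x 130 mm, four slanted nipples, 125 mm high). Origin: centre of the base plate's underside, on the shelf. x points level from the hook to the tee-headed stud, z up. The fitted clip lies along x, underside 116 mm up, its eye's centre 63 mm and its pin's centre -62 mm along x.
- glass_top (a point): Centre of the flat top of the clear sight glass at rest, on the claw's axis, 119.5 mm above the claw's origin. The glass is 58 mm across on top (68 mm at its foot) and sits on a springy rubber gasket: it yields downwards by up to 9 mm, taking about 1 N to start plus 0.9 N per mm. The fitted clip holds it 3.5 mm down.
- stud: The stud's slotted hole (22 mm long): its middle on the lug's flat top, 60 mm along x from the claw's axis, 108 mm up; axes as the claw's. The tee-headed stud is clamped anywhere in the slot, up to 7 mm nearer to or farther from the claw along x than this point; that is not measured: feel for its stem, which is round, 8 mm thick. The lug is 34 mm wide and reaches 30 mm farther out than this point.
- stud_head (a point): Middle of the underside of the stud's flat tee head (for a stud in mid-slot), 12 mm above the lug. The head is 50 mm long along the claw's x, 12 wide, 5 thick: longer than the clip's eye, which goes on only tilted by 25 to 35 degrees: nose bar under the head's outer (+x) end, back against the stem, then tail down. Level it with the nose bar at the stem: there are only about 2 mm to spare.
- hook (a point): The hook on the lug at the claw's -x side: point on the outer (-x) face of its neck at the seated pin's centre height, 60 mm from the claw's axis, 118 mm up. Neck: 5 mm thick (to +x), 10 mm wide, rising from the lug's top (7.5 mm below this point) to the lip (top 125.5 mm up), which reaches 6.5 mm outwards (-x) from the neck.
- hook_tooth (a point): Lower end of the tooth that hangs from the outer 2 mm of the hook's lip, 5.5 mm outwards (-x) of hook and level with it. Between tooth and neck is a notch 4.5 mm wide, 2.4 mm high. The pin comes down outside the tooth, passes below it towards +x until it meets the neck, then the gasket lifts it into the notch.
- clip_grip (a point): Centre of the upright finger lug of the bowl clip (loose, stainless, 0.17 kg, lying flat, lug up): lug 30 mm long (clip's x), 10 mm thick (y), 24 mm high, its top 28 mm and this point 16 mm above the clip's underside. The clip is a flat strap 152 mm long, 30 wide, 4 thick; x points from the tail (cross pin) to the nose (eye), z out of the strap on the lug's side. The eye's centre is 76 mm ahead of this point.
- clip_eye (a point): Centre of the oblong eye in the clip's nose, mid-thickness: a rectangular opening 32 mm along the clip's x and 18 mm wide in the 4 mm strap; the nose bar ahead of it is 8 mm long (the nose ends 24 mm from this point), the side bars are 6 mm wide.
- clip_pin (a point): Centre of the round cross pin (4 mm thick, level with the strap) that closes the slot in the clip's tail, 125 mm behind the eye's centre. The slot ahead of it is 29 mm long and 16 mm wide and passes down over the hook. The tail ends 3 mm behind this point.
- clip: The bowl clip as a whole. Origin at the middle of its underside, 52 mm behind the eye's centre; axes as for clip_grip.
- gasket: Spare black rubber claw gasket, flat ring 82 mm across, 8 mm high, loose: leave alone. Origin: centre of its underside.
- sight_glass0: Spare clear sight glass, 68 mm across, 21 mm high, loose: leave alone. Origin: centre of its underside.
- sight_glass1: Spare clear sight glass, 68 mm across, 21 mm high, loose: leave alone. Origin: centre of its underside.
- sight_glass2: Spare clear sight glass, 68 mm across, 21 mm high, loose: leave alone. Origin: centre of its underside.
- canister0: Frosted screw-top canister, 84 mm across, 143 mm high, loose: leave alone. Origin: centre of its underside.
- canister1: Frosted screw-top canister, 84 mm across, 149 mm high, lid half turned, loose: leave alone. Origin: centre of its underside.
- canister2: Frosted screw-top canister, 72 mm across, 98 mm high, loose: leave alone. Origin: centre of its underside.
There are look-alikes about, which are no part of the job. There is more than one size of the clip; the job needs the smallest.

How it is judged:
By the outcome, as a careful person would: the job done as asked, in the order asked, and still so for the second after the job is handed in, with the robot touching nothing.
It also fails if it takes over 54 s, if anything falls off the work surface, if the arm or the gripper's body presses on something with over 40 N, if the wrist force passes 120 N, or if a joint passes its speed limit or range.

## Working session

There is one attempt and no reset: what is moved stays moved. The work goes in short steps, Python scripts to look and compute and a tool call to move; the robot and the scene stay as the last step left them, time stands still between calls to the robot, and variables do not carry over. Pictures are saved under pics/ and viewed, about 8 in all and at most 12, crops included, and the job is handed in when it is done.

Besides the shell and the picture viewer there is one more tool, called after "Request:" by a JSON object that holds its "op" and its "data", one argument or row to a line. arm_command: Moves the arm, as the interface text tells. Its arguments: {"type":"object","properties":{"offset":{"type":"array","items":{"type":"array","items":{"type":"number","minimum":-1,"maximum":1}}},"delta_rot":{"type":"array","items":{"type":"array","items":{"type":"number","minimum":-1,"maximum":1}}},"claw":{"type":"array","items":{"type":"number"}},"newtons":{"type":"number"}},"required":["offset","delta_rot","claw"]}

```bash
ls; mkdir -p pics; cat > h.py <<'E'
import numpy as np, cv2
from scipy.spatial.transform import Rotation as R
from plant import bot
def Rq(q): return R.from_quat([q[1],q[2],q[3],q[0]])
def cam(name):
    c=bot.calibration(name); K=np.array(c["K"]);d=np.array(c["dist_coeffs"])
    if "mount" in c:
        s=bot.get_state(); T=np.eye(4);T[:3,:3]=Rq(s["ee_rot"]).as_matrix();T[:3,3]=s["tcp_pos"]
        M=T@np.array(c["mount"])
    else:
        M=np.eye(4);r=np.array(c["rotation"],float)
        M[:3,:3]=r if r.shape==(3,3) else Rq(r).as_matrix();M[:3,3]=c["xyz"]
    return K,d,M
def proj(P,C):
    K,d,M=C;P=np.atleast_2d(P);p=(P-M[:3,3])@M[:3,:3]*[1,-1,-1]
    return cv2.projectPoints(p,np.zeros(3),np.zeros(3),K,d)[0][:,0]
def cloud(depth,C):
    K,d,M=C;h,w=depth.shape;u,v=np.meshgrid(np.arange(w),np.arange(h))
    n=cv2.undistortPoints(np.stack([u,v],-1).reshape(-1,1,2).astype(float),K,d)[:,0].reshape(h,w,2)
    p=np.dstack([n[...,0]*depth,-n[...,1]*depth,-depth])
    return p@M[:3,:3].T+M[:3,3]
def save(n,im): cv2.imwrite("pics/"+n,im[...,::-1])
E
python3 - <<'E'
from h import *
s=bot.get_state();print({k:np.round(v,3).tolist() for k,v in s.items()})
for c in ("scene","top"):
    C=cam(c);im,d=bot.snapshot(c);save(c+"0.png",im);np.savez(c+"0.npz",im=im,d=d)
    print(c,C[2][:3,3].round(3),C[0][0,0])
    for t in ("claw","glass_top","stud","stud_head","hook","hook_tooth","clip_grip","clip_eye","clip_pin","clip"):
        for r in bot.mark_of(t,c)[:3]:
            print(t,np.round(r["location"],3),round(r["p"],2),proj(r["location"],C)[0].round())
E
```

```text
pics
{'clock': 0.0, 'joints': [-1.365, 0.259, 1.536, -0.0, 1.348, -0.203], 'qvel': [-0.0, -0.0, -0.001, -0.0, 0.0, -0.001], 'tau': [-0.0, -44.603, -29.057, -0.0, 0.012, 0.0], 'tcp_pos': [0.219, -0.504, 0.208], 'ee_rot': [-0.001, 0.979, 0.203, -0.0], 'ft_force': [-0.844, 0.826, -0.494], 'ft_torque': [-0.048, -0.021, -0.059], 'finger_gap': 0.999}
scene [1.57  0.182 0.991] 495.0820798047773
claw [0.602 0.099 0.12 ] 0.48 [378. 205.]
glass_top [0.549 0.114 0.12 ] 0.98 [386. 193.]
stud [0.606 0.102 0.105] 0.41 [378. 210.]
stud_head [0.604 0.1   0.121] 0.96 [378. 205.]
hook [0.486 0.132 0.118] 0.63 [396. 180.]
hook [0.605 0.098 0.123] 0.23 [377. 205.]
hook_tooth [0.484 0.132 0.116] 0.8 [396. 180.]
clip_grip [0.33  0.156 0.02 ] 0.88 [406. 175.]
clip_grip [ 0.457 -0.148  0.015] 0.58 [302. 186.]
clip_grip [ 0.266 -0.215  0.02 ] 0.57 [298. 147.]
clip_eye [ 0.354 -0.264  0.003] 0.78 [276. 164.]
clip_eye [ 0.526 -0.178  0.003] 0.64 [287. 202.]
clip_eye [0.252 0.218 0.003] 0.64 [427. 167.]
clip_pin [0.384 0.127 0.003] 0.91 [395. 188.]
clip_pin [ 0.421 -0.129  0.002] 0.86 [311. 183.]
clip_pin [ 0.2
[... 451 characters left out ...]
0.496 0.128 0.118] 0.57 [265. 226.]
hook_tooth [0.482 0.131 0.115] 0.66 [264. 231.]
hook_tooth [ 0.556 -0.357  0.001] 0.64 [425. 213.]
clip_grip [ 0.458 -0.146  0.02 ] 0.9 [358. 243.]
clip_grip [ 0.27  -0.22   0.022] 0.86 [381. 305.]
clip_grip [0.327 0.165 0.02 ] 0.73 [255. 283.]
clip_eye [ 0.354 -0.267  0.002] 0.95 [396. 277.]
clip_eye [ 0.529 -0.18   0.001] 0.67 [369. 220.]
clip_eye [0.25  0.222 0.004] 0.61 [236. 307.]
clip_pin [ 0.414 -0.124  0.003] 0.84 [350. 257.]
clip_pin [0.379 0.123 0.003] 0.84 [270. 266.]
clip_pin [ 0.21  -0.186 -0.   ] 0.65 [369. 324.]
clip [0.299 0.18  0.002] 0.85 [250. 291.]
clip [ 0.294 -0.23  -0.002] 0.63 [383. 296.]
clip [ 0.48  -0.151 -0.002] 0.58 [359. 236.]
```

```bash
python3 - <<'E'
from h import *
im=np.load("top0.npz")["im"];save("topc.png",cv2.resize(im[110:350,190:490],None,fx=2.6,fy=2.45,interpolation=cv2.INTER_CUBIC))
print(bot.calibration("wrist"))
C=cam("top")
for t in ("canister0","canister1","canister2","gasket","sight_glass0"):
    for r in bot.mark_of(t,"top")[:4]: print(t,np.round(r["location"],3),round(r["p"],2),proj(r["location"],C)[0].round())
E
```

```text
{'K': array([[311.61584921,   0.        , 321.93635431],
       [  0.        , 311.61584921, 200.45413131],
       [  0.        ,   0.        ,   1.        ]]), 'dist_coeffs': array([-0.02262739,  0.        ,  0.        ,  0.        ,  0.        ]), 'mount': array([[ 4.76786729e-04,  9.51254592e-01,  3.08406346e-01,
         7.81384124e-02],
       [ 9.99999797e-01, -3.23386403e-04, -5.48509569e-04,
        -1.25515981e-04],
       [-4.22037828e-04,  3.08406545e-01, -9.51254553e-01,
        -1.65092887e-01],
       [ 0.00000000e+00,  0.00000000e+00,  0.00000000e+00,
         1.00000000e+00]])}
canister0 [ 0.321 -0.446 -0.   ] 0.74 [452. 289.]
canister0 [ 0.79   0.067 -0.001] 0.61 [293. 136.]
canister0 [ 0.759 -0.233 -0.002] 0.27 [386. 149.]
canister1 [ 0.321 -0.446 -0.   ] 0.74 [452. 289.]
canister1 [ 0.79   0.067 -0.001] 0.61 [293. 136.]
canister1 [ 0.759 -0.233 -0.002] 0.27 [386. 149.]
canister2 [ 0.321 -0.446 -0.   ] 0.74 [452. 289.]
canister2 [ 0.79   0.067 -0.001] 0.61 [293. 136.]
canister2 [ 0.759 -0.233 -0.002] 0.27 [386. 149.]
gasket [ 0.556 -0.358  0.001] 0.66 [425. 213.]
gasket [ 0.676  0.399 -0.001] 0.18 [187. 169.]
sight_glass0 [ 0.698 -0.123 -0.006] 0.92 [352. 167.]
sight_glass0 [ 0.756 -0.236 -0.002] 0.76 [387. 150.]
sight_glass0 [ 0.343  0.35  -0.006] 0.76 [197. 275.]
```

View pics/topc.png

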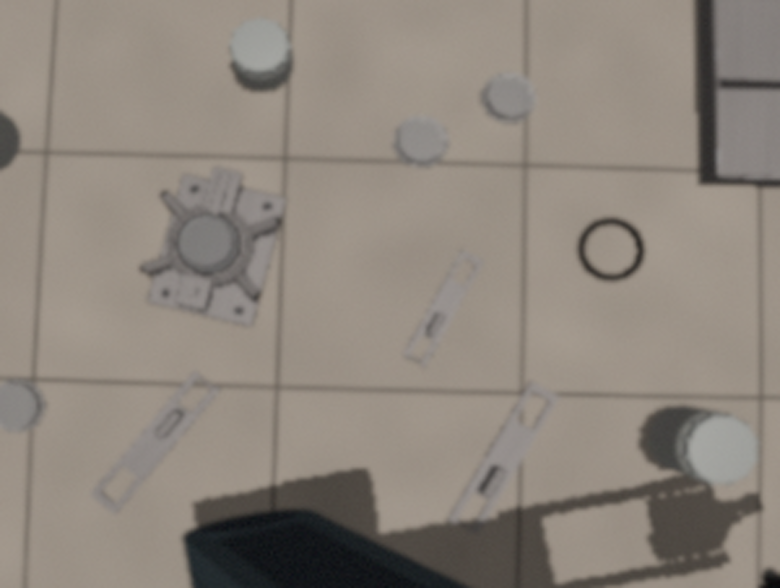

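View pics/scene0.png

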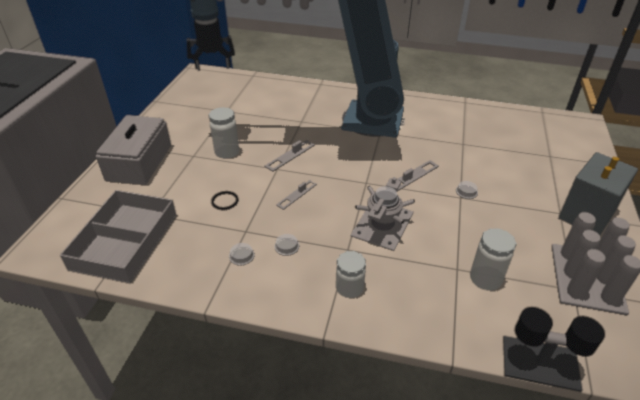

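Request:
{"op": "arm_command", "data": {
  "offset": [
    [1,-0.65,0],
    [1,-0.65,0],
    [1,-0.65,0],
    [1,-0.65,0],
    [1,-0.65,0.2],
    [1,-0.65,0.2],
    [1,-0.65,0.2],
    [1,-0.65,0.2],
    [1,-0.65,0.2],
    [1,-0.65,0.2],
    [1,-0.65,0.2],
    [1,-0.65,0.2]
  ],
  "delta_rot": [
    [0,0,0],
    [0,0,0],
    [0,0,0],
    [0,0,0],
    [0,0,0],
    [0,0,0],
    [0,0,0],
    [0,0,0],
    [0,0,0],
    [0,0,0],
    [0,0,0],
    [0,0,0]
  ],
  "claw": [1,1,1,1,1,1,0.6,0.6,0.6,0.6,0.6,0.6]
}}

```text
clock: 2.85
tcp_pos: [0.4566, -0.1459, 0.1604]
ee_rot: [0.0, 0.979, 0.203, 0.0]
ft_force: [0.3, -0.6, -0.9]
finger_gap: 0.597
```

Request:
{"op": "arm_command", "data": {
  "offset": [
    [0,0,0],
    [0,0,0],
    [0,0,0],
    [0,0,0],
    [0,0,0],
    [0,0,0],
    [0,0,0]
  ],
  "delta_rot": [
    [0,0,0.071],
    [0,0,0.071],
    [0,0,0.071],
    [0,0,0.071],
    [0,0,0.071],
    [0,0,0.071],
    [0,0,0]
  ],
  "claw": [0.6,0.6,0.6,0.6,0.6,0.6,0.6]
}}

```text
clock: 3.72
tcp_pos: [0.456, -0.1469, 0.1605]
ee_rot: [0.0, 0.976, -0.219, 0.0]
ft_force: [-0.3, -0.5, -0.2]
finger_gap: 0.6
```

```bash
python3 - <<'E'
from h import *
s=bot.get_state();print(s["tcp_pos"],Rq(s["ee_rot"]).as_matrix().round(3).tolist(),s["joints"])
C=cam("wrist");im,d=bot.snapshot("wrist");save("w1.png",im);np.savez("w1.npz",im=im,d=d,s=0,M=C[2])
for t in ("clip_grip","clip_eye","clip_pin","clip"):
    for r in bot.mark_of(t,"wrist")[:2]: print(t,np.round(r["location"],4),round(r["p"],2),proj(r["location"],C)[0].round())
P=cloud(d,C)
m=(d>0)&(P[...,2]>.02)&(P[...,2]<.04)&(np.hypot(P[...,0]-.458,P[...,1]+.147)<.04)
q=P[m];print(len(q),q.mean(0),np.median(q,0)); 
if len(q)>10:
    mu=q[:,:2].mean(0);w,v=np.linalg.eigh(np.cov((q[:,:2]-mu).T));print(np.degrees(np.arctan2(v[1,1],v[0,1])),np.ptp((q[:,:2]-mu)@v,0))
E
```

```text
[ 0.45599663 -0.14687133  0.16046867] [[0.904, -0.428, 0.0], [-0.428, -0.904, -0.0], [0.0, -0.0, -1.0]] [-5.45011637e-01  1.71200851e-01  1.77114356e+00  2.45913697e-05
  1.19912107e+00  1.46775261e+00]
clip_grip [ 0.2692 -0.2195  0.023 ] 0.7 [448. 299.]
clip_grip [ 0.4576 -0.1456  0.0147] 0.61 [319. 179.]
clip_eye [ 0.5266 -0.1821  0.0017] 0.88 [323.  99.]
clip_eye [ 3.532e-01 -2.635e-01 -2.000e-04] 0.6 [455. 214.]
clip_pin [ 0.4149 -0.1279  0.0013] 0.66 [322. 216.]
clip_pin [ 0.3223 -0.4488  0.0033] 0.41 [627. 170.]
clip [ 0.4839 -0.1561 -0.0021] 0.92 [318. 149.]
clip [ 0.2954 -0.232   0.0016] 0.55 [445. 267.]
291 [ 0.46015377 -0.14703153  0.02682266] [ 0.46011131 -0.14712057  0.02710317]
154.0425767116438 [0.00915131 0.03021164]
```

View pics/w1.png

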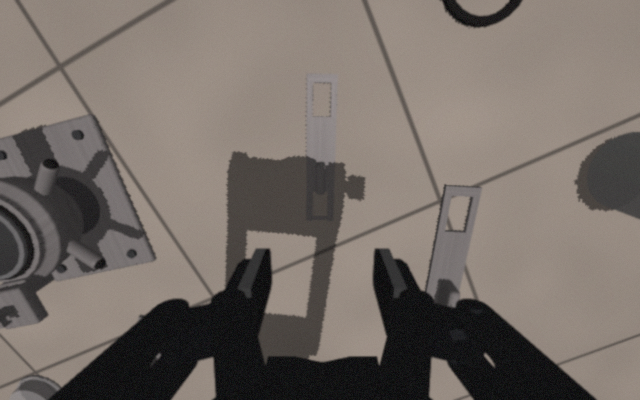

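Request:
{"op": "arm_command", "data": {
  "offset": [
    [0.09,-0.04,1],
    [0,0,1],
    [0,0,1],
    [0,0,1],
    [0,0,0.6],
    [0,0,0.35],
    [0,0,0.17],
    [0,0,0],
    [0,0,0],
    [0,0,0],
    [0,0,0],
    [0,0,0]
  ],
  "delta_rot": [
    [0,0,0.005],
    [0,0,0],
    [0,0,0],
    [0,0,0],
    [0,0,0],
    [0,0,0],
    [0,0,0],
    [0,0,0],
    [0,0,0],
    [0,0,0],
    [0,0,0],
    [0,0,0]
  ],
  "claw": [0.6,0.6,0.6,0.6,0.6,0.6,0.6,0.6,0,0,0,0],
  "newtons": 40
}}

```text
clock: 5.48
tcp_pos: [0.459, -0.147, 0.007]
ee_rot: [0.0, 0.974, -0.225, 0.0]
ft_force: [-0.0, 0.2, 0.5]
finger_gap: 0.004
```

Request:
{"op": "arm_command", "data": {
  "offset": [
    [0,0,0],
    [0,0,0]
  ],
  "delta_rot": [
    [0,0,0],
    [0,0,0]
  ],
  "claw": [0,0],
  "newtons": 100
}}

```text
clock: 5.72
tcp_pos: [0.4589, -0.1469, 0.0068]
ee_rot: [-0.0, 0.974, -0.225, -0.0]
ft_force: [0.0, 0.1, -0.7]
finger_gap: 0.001
```

```bash
python3 - <<'E'
from h import *
s=bot.get_state();print(s["tcp_pos"],s["finger_gap"])
C=cam("wrist");im,d=bot.snapshot("wrist");save("w2.png",im);np.savez("w2.npz",im=im,d=d,M=C[2])
for t in ("clip_grip","clip_eye","clip_pin","clip"):
    for r in bot.mark_of(t,"wrist")[:2]: print(t,np.round(r["location"],4),round(r["p"],2),proj(r["location"],C)[0].round())
E
```

```text
[ 0.4589015  -0.14693253  0.00679757] 0.0012700677975982769
clip_grip [ 0.4573 -0.1473  0.015 ] 0.88 [323. 250.]
clip_eye [ 0.3536 -0.2625  0.0021] 0.81 [552. 299.]
clip [ 0.2951 -0.2315 -0.0015] 0.83 [524. 373.]
clip [ 0.4797 -0.1568  0.0011] 0.61 [320. 200.]
```

View pics/w2.png

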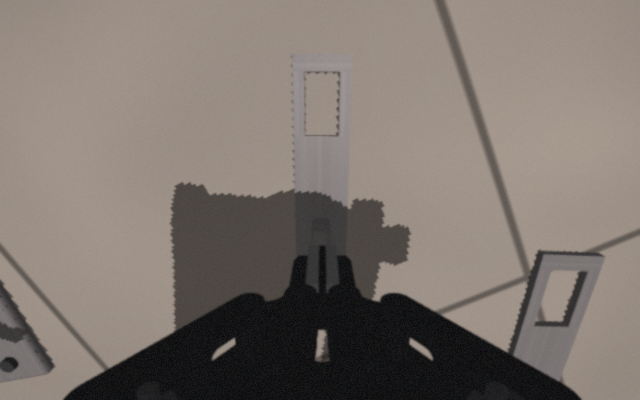

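Request:
{"op": "arm_command", "data": {
  "offset": [
    [0,0,-0.5],
    [0,0,-0.5],
    [0,0,0]
  ],
  "delta_rot": [
    [0,0,0],
    [0,0,0],
    [0,0,0]
  ],
  "claw": [0,0,0]
}}

```text
clock: 6.35
tcp_pos: [0.4603, -0.1477, 0.0388]
ee_rot: [0.001, 0.974, -0.225, 0.002]
ft_force: [0.2, -0.2, 0.1]
finger_gap: -0.005
```

```bash
python3 - <<'E'
from h import *
s=bot.get_state();print(s["tcp_pos"],s["finger_gap"],s["ft_force"],s["ft_torque"])
C=cam("wrist");im,d=bot.snapshot("wrist");np.savez("w3.npz",im=im,d=d,M=C[2])
for t in ("clip_grip","clip_eye","clip"):
    for r in bot.mark_of(t,"wrist")[:2]: print(t,np.round(r["location"],4),round(r["p"],2),proj(r["location"],C)[0].round())
big=lambda a:cv2.resize(a[180:330,230:420],None,fx=2,fy=2,interpolation=cv2.INTER_LINEAR)
a=np.load("w2.npz")["im"];save("w23.png",np.hstack([np.clip(big(a).astype(int)*2,0,255).astype(np.uint8),np.clip(big(im).astype(int)*2,0,255).astype(np.uint8)]))
E
```

```text
[ 0.46033891 -0.14770783  0.0387533 ] -0.005342977659656164 [ 0.2365387  -0.20274392  0.10522309] [-0.00601392  0.00337084  0.02653363]
clip_grip [ 0.4581 -0.1475  0.016 ] 0.84 [322. 229.]
clip_eye [ 0.3517 -0.2609  0.0019] 0.86 [520. 278.]
clip [ 4.828e-01 -1.523e-01  2.000e-04] 0.86 [313. 187.]
clip [ 0.2947 -0.2314 -0.0011] 0.69 [500. 344.]
```

View pics/w23.png

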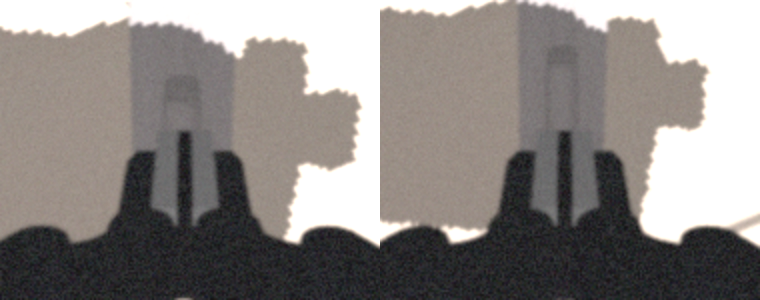

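```bash
python3 - <<'E'
from h import *
for n in ("w2","w3"):
    f=np.load(n+".npz");K,D,_=cam("wrist");C=(K,D,f["M"]);P=cloud(f["d"],C);d=f["d"]
    print(n,"tcp", C[2][:3,3])
    for (u,v) in [(320,215),(320,222),(320,230),(320,240),(322,250),(313,255),(332,255),(313,270),(332,270),(322,270),(300,265),(345,265),(322,280)]:
        print((u,v),round(float(d[v,u]),3),P[v,u].round(4))
E
```

```text
w2 tcp [ 0.52909945 -0.18165266  0.17188557]
(320, 215) 0.181 [ 0.4723 -0.153   0.0027]
(320, 222) 0.169 [ 0.4729 -0.1533  0.0152]
(320, 230) 0.159 [ 0.4726 -0.1532  0.0255]
(320, 240) 0.16 [ 0.468  -0.151   0.0264]
(322, 250) 0.148 [ 0.468  -0.1521  0.0385]
(313, 255) 0.143 [ 0.4697 -0.1483  0.0433]
(332, 255) 0.143 [ 0.4662 -0.1563  0.044 ]
(313, 270) 0.131 [ 0.4693 -0.1485  0.0561]
(332, 270) 0.131 [ 0.4658 -0.1557  0.0562]
(322, 270) 0.13 [ 0.468  -0.1521  0.0568]
(300, 265) 0.143 [ 0.4685 -0.1411  0.045 ]
(345, 265) 0.142 [ 0.4601 -0.1599  0.0462]
(322, 280) 0.123 [ 0.4681 -0.1521  0.0646]
w3 tcp [ 0.52994581 -0.18206657  0.20416828]
(320, 215) 0.188 [ 0.4716 -0.1526  0.0281]
(320, 222) 0.189 [ 0.4674 -0.1506  0.0277]
(320, 230) 0.191 [ 0.4628 -0.1483  0.028 ]
(320, 240) 0.194 [ 0.4564 -0.1452  0.0271]
(322, 250) 0.148 [ 0.4693 -0.1528  0.0706]
(313, 255) 0.145 [ 0.4704 -0.1487  0.074 ]
(332, 255) 0.144 [ 0.4671 -0.1568  0.0751]
(313, 270) 0.131 [ 0.4704 -0.1491  0.0879]
(332, 270) 0.13 [ 0.4676 -0.1566  0.089 ]
(322, 270) 0.13 [ 0.4694 -0.1528  0.089 ]
(300, 265) 0.142 [ 0.4701 -0.142   0.0776]
(345, 265) 0.142 [ 0.4613 -0.1605  0.078 ]
(322, 280) 0.123 [ 0.4693 -0.1527  0.0965]
```

```bash
python3 - <<'E'
from h import *
print(bot.grasp_offset, [a for a in dir(bot) if a[0]!='_'])
M0=np.array(bot.calibration("wrist")["mount"]);K,D,_=cam("wrist")
for n in ("w1","w3"):
    f=np.load(n+".npz");d=f["d"];T=cloud(d,(K,D,M0))
    m=(d>0)&(T[...,2]<-.005);print(n,m.sum(),np.sort(T[m][:,2])[-5:].round(4))
    m&=(T[...,2]>-.06)
    for z in range(-60,0,5):
        q=T[m&(T[...,2]*1e3>=z)&(T[...,2]*1e3<z+5)]
        if len(q): print(z,len(q),"x",q[:,0].min().round(4),q[:,0].max().round(4),"y",q[:,1].min().round(4),q[:,1].max().round(4),"min|y|",abs(q[:,1]).min().round(4))
E
```

```text
0.0187 ['MotionError', 'calibration', 'get_state', 'grasp_offset', 'job_done', 'mark_of', 'recognise', 'snapshot']
w1 37761 [-0.0256 -0.0255 -0.0255 -0.0255 -0.0247]
-60 598 x -0.0119 0.0114 y -0.0385 0.0398 min|y| 0.0246
-55 604 x -0.012 0.0112 y -0.0388 0.0399 min|y| 0.0244
-50 548 x -0.012 0.0113 y -0.0389 0.0399 min|y| 0.0246
-45 489 x -0.0115 0.0114 y -0.0385 0.0397 min|y| 0.0245
-40 440 x -0.0121 0.0111 y -0.0382 0.0398 min|y| 0.0245
-35 332 x -0.0119 0.0109 y -0.0374 0.0387 min|y| 0.0245
-30 113 x -0.0106 0.0101 y -0.0312 0.0291 min|y| 0.0245
-25 1 x 0.0041 0.0041 y -0.025 -0.025 min|y| 0.025
w3 38806 [-0.0267 -0.0267 -0.0266 -0.0264 -0.0263]
-60 435 x -0.0117 0.0112 y -0.0128 0.0141 min|y| 0.0002
-55 372 x 0.0056 0.0111 y -0.0132 0.014 min|y| 0.0002
-50 376 x 0.0055 0.0112 y -0.0132 0.014 min|y| 0.0002
-45 333 x 0.0052 0.0112 y -0.0131 0.0141 min|y| 0.0002
-40 314 x 0.0054 0.0112 y -0.0131 0.0141 min|y| 0.0002
-35 264 x 0.0056 0.011 y -0.013 0.0139 min|y| 0.0002
-30 108 x 0.006 0.0108 y -0.0114 0.0118 min|y| 0.0002
```

Request:
{"op": "arm_command", "data": {
  "offset": [
    [0,0,0],
    [0,0,0],
    [0,0,0.6],
    [0,0,0.6],
    [0,0,0.3],
    [0,0,0.15],
    [0,0,0]
  ],
  "delta_rot": [
    [0,0,0],
    [0,0,0],
    [0,0,0],
    [0,0,0],
    [0,0,0],
    [0,0,0],
    [0,0,0]
  ],
  "claw": [0.5,0.5,0.5,0.5,0.5,0.5,0.5]
}}

```text
clock: 7.42
tcp_pos: [0.459, -0.1469, -0.0127]
ee_rot: [-0.0, 0.974, -0.225, -0.0]
ft_force: [-1.1, 0.1, 0.6]
finger_gap: 0.498
```

```bash
python3 - <<'E'
from h import *
s=bot.get_state();print(s["tcp_pos"],s["finger_gap"],s["ft_force"],s["ft_torque"],Rq(s["ee_rot"]).as_matrix().round(3).tolist())
C=cam("wrist");im,d=bot.snapshot("wrist");np.savez("w4.npz",im=im,d=d,M=C[2])
P=cloud(d,C);M0=np.array(bot.calibration("wrist")["mount"]);T=cloud(d,(C[0],C[1],M0))
m=(d>0)&(abs(T[...,1])<.05)&(abs(T[...,0])<.013)&(abs(T[...,1])>.012);q=T[m];print("fingers z max",[(z,((q[:,2]*1e3>z)&(q[:,2]*1e3<z+3)).sum()) for z in range(-45,30,3)])
m=(d>0)&(P[...,2]>.02)&(P[...,2]<.032)&(abs(T[...,1])<.012);q=T[m];print(len(q),q.min(0),q.max(0))
save("w4.png",im)
E
```

```text
[ 0.45896924 -0.1469409  -0.01271921] 0.49793121521891387 [-1.08268243  0.0639808   0.61297689] [-0.01403156  0.039416   -0.04332906] [[0.899, -0.438, -0.0], [-0.438, -0.899, 0.0], [-0.0, -0.0, -1.0]]
fingers z max [(-45, np.int64(276)), (-42, np.int64(286)), (-39, np.int64(251)), (-36, np.int64(218)), (-33, np.int64(194)), (-30, np.int64(127)), (-27, np.int64(39)), (-24, np.int64(1)), (-21, np.int64(0)), (-18, np.int64(485)), (-15, np.int64(2946)), (-12, np.int64(1164)), (-9, np.int64(0)), (-6, np.int64(0)), (-3, np.int64(0)), (0, np.int64(0)), (3, np.int64(0)), (6, np.int64(0)), (9, np.int64(0)), (12, np.int64(0)), (15, np.int64(0)), (18, np.int64(0)), (21, np.int64(0)), (24, np.int64(0)), (27, np.int64(0))]
1240 [-0.01388556 -0.00529628 -0.04193701] [ 0.01563191  0.00450778 -0.03285882]
```

Request:
{"op": "arm_command", "data": {
  "offset": [
    [0.03,0,0.1],
    [0,0,0.1],
    [0,0,0.02],
    [0,0,0],
    [0,0,0],
    [0,0,0],
    [0,0,0],
    [0,0,0]
  ],
  "delta_rot": [
    [0,0,0],
    [0,0,0],
    [0,0,0],
    [0,0,0],
    [0,0,0],
    [0,0,0],
    [0,0,0],
    [0,0,0]
  ],
  "claw": [0.5,0.5,0.5,0.5,0,0,0,0],
  "newtons": 40
}}

```text
clock: 8.48
tcp_pos: [0.4607, -0.1478, -0.0184]
ee_rot: [0.0, 0.974, -0.225, 0.001]
ft_force: [-0.1, 1.0, 5.8]
finger_gap: 0.107
```

Request:
{"op": "arm_command", "data": {
  "offset": [
    [0,0,0],
    [0,0,0],
    [0,0,-0.3],
    [0,0,-0.7],
    [0,0,-1],
    [0,0,-1],
    [0,0,-1],
    [0,0,-1],
    [0,0,-1],
    [0,0,-1],
    [0,0,-1],
    [0,0,-1]
  ],
  "delta_rot": [
    [0,0,0],
    [0,0,0],
    [0,0,0],
    [0,0,0],
    [0,0,0],
    [0,0,0],
    [0,0,0],
    [0,0,-0.02],
    [0,0,-0.025],
    [0,0,-0.025],
    [0,0,-0.025],
    [0,0,-0.011]
  ],
  "claw": [0,0,0,0,0,0,0,0,0,0,0,0],
  "newtons": 110
}}

```text
clock: 9.98
tcp_pos: [0.4591, -0.147, 0.2517]
ee_rot: [-0.0, 0.993, -0.12, -0.0]
ft_force: [0.8, -0.3, -1.5]
finger_gap: 0.089
```

Request:
{"op": "arm_command", "data": {
  "offset": [
    [0.09,-0.88,0],
    [0.09,-0.88,0],
    [0.09,-0.88,0],
    [0.09,-0.88,0],
    [0.09,-0.88,0],
    [0.09,-0.88,0],
    [0.09,-0.88,0],
    [0,0,0],
    [0,0,0],
    [0,0,0]
  ],
  "delta_rot": [
    [0,0,0],
    [0,0,0],
    [0,0,0],
    [0,0,0],
    [0,0,0],
    [0,0,0],
    [0,0,0],
    [0,0,0],
    [0,0,0],
    [0,0,0]
  ],
  "claw": [0,0,0,0,0,0,0,0,0,0]
}}

```text
clock: 11.22
tcp_pos: [0.5219, 0.0268, 0.2507]
ee_rot: [0.0, 0.993, -0.121, -0.0]
ft_force: [0.5, 0.1, -2.0]
finger_gap: 0.092
```

```bash
python3 - <<'E'
from h import *
s=bot.get_state();print(s["tcp_pos"],s["finger_gap"],s["ft_force"],Rq(s["ee_rot"]).as_matrix().round(3).tolist())
C=cam("wrist");im,d=bot.snapshot("wrist");np.savez("w5.npz",im=im,d=d,M=C[2]);save("w5.png",im)
for t in ("glass_top","stud","stud_head","hook","hook_tooth","claw","clip_grip","clip_eye","clip_pin"):
    for r in bot.mark_of(t,"wrist")[:2]:
        p=np.array(r["location"]);print(t,p.round(4),round(r["p"],2),proj(p,C)[0].round(), "tool",(Rq(s["ee_rot"]).inv().apply(p-s["tcp_pos"])).round(4))
P=cloud(d,C)
m=(d>0)&(P[...,2]>.1)&(P[...,2]<.135)&(np.hypot(P[...,0]-.547,P[...,1]-.114)<.11)
q=P[m];print(len(q),np.histogram(q[:,2],bins=np.arange(.1,.136,.0025)))
E
```

```text
[0.52187266 0.02682764 0.25071894] 0.09180015216231399 [ 0.46690905  0.06046361 -2.02762523] [[0.971, -0.24, -0.0], [-0.24, -0.971, -0.0], [-0.0, 0.0, -1.0]]
glass_top [0.5451 0.1152 0.1206] 0.71 [228. 182.] tool [ 0.0014 -0.0914  0.1301]
stud_head [0.5214 0.029  0.2844] 0.75 [317. 273.] tool [-0.001  -0.002  -0.0337]
stud_head [0.6055 0.104  0.1226] 0.74 [217. 118.] tool [ 0.0627 -0.095   0.1281]
hook [0.5212 0.0253 0.2823] 0.64 [324. 270.] tool [-0.0003  0.0017 -0.0316]
hook [0.4859 0.1275 0.1196] 0.6 [236. 238.] tool [-0.059  -0.0892  0.1311]
hook_tooth [0.4851 0.1296 0.1156] 0.57 [235. 238.] tool [-0.0603 -0.091   0.1351]
claw [0.5493 0.1149 0.0017] 0.62 [253. 157.] tool [ 0.0056 -0.0922  0.249 ]
clip_grip [0.3257 0.1616 0.0221] 0.65 [266. 310.] tool [-0.2227 -0.0839  0.2286]
clip_grip [ 0.2672 -0.2181  0.0229] 0.58 [523. 290.] tool [-0.1885  0.2988  0.228 ]
clip_eye [ 3.542e-01 -2.615e-01 -2.000e-04] 0.66 [541. 225.] tool [-0.0936  0.32    0.2511]
clip_eye [0.6804 0.4019 0.0017] 0.62 [ 14. 113.] tool [ 0.064  -0.4022  0.2489]
clip_pin [0.486  0.1299 0.1181] 0.72 [234. 238.] tool [-0.0595 -0.0915  0.1326]
clip_pin [ 0.213  -0.1889  0.0006] 0.69 [498. 314.] tool [-0.2481  0.2834  0.2503]
6569 (array([ 384,  242,  784, 1080,  442,   60,   95, 2396,  259,  652,  175,
          0,    0,    0]), array([0.1   , 0.1025, 0.105 , 0.1075, 0.11  , 0.1125, 0.115 , 0.1175,
       0.12  , 0.1225, 0.125 , 0.1275, 0.13  , 0.1325, 0.135 ]))
```

View pics/w5.png

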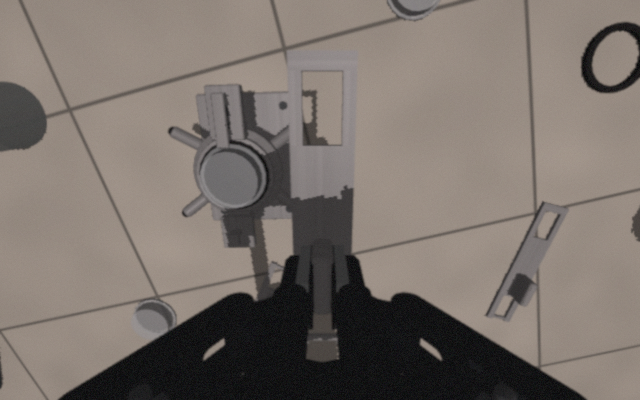

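```bash
python3 - <<'E'
from h import *
f=np.load("w5.npz");d=f["d"];K,D,_=cam("wrist");C=(K,D,f["M"]);P=cloud(d,C);T=cloud(d,(K,D,np.array(bot.calibration("wrist")["mount"])))
ok=d>0
r=np.hypot(P[...,0]-.546,P[...,1]-.1145)
q=P[ok&(r<.033)&(P[...,2]>.1165)&(P[...,2]<.1225)];(c,rad)=cv2.minEnclosingCircle((q[:,:2]*1e3).astype(np.float32));print("glass",q.mean(0),"circ",c,rad,q[:,2].mean())
q=P[ok&(np.hypot(P[...,0]-.605,P[...,1]-.102)<.04)&(P[...,2]>.1215)&(P[...,2]<.13)]
print("head",len(q),cv2.minAreaRect((q[:,:2]*1e3).astype(np.float32)),q.mean(0))
q=P[ok&(np.hypot(P[...,0]-.487,P[...,1]-.130)<.02)&(P[...,2]>.12)&(P[...,2]<.13)]
print("lip",len(q),cv2.minAreaRect((q[:,:2]*1e3).astype(np.float32)) if len(q) else 0,q.mean(0))
q=P[ok&(np.hypot(P[...,0]-.605,P[...,1]-.102)<.05)&(P[...,2]>.104)&(P[...,2]<.111)]
print("lug",len(q),cv2.minAreaRect((q[:,:2]*1e3).astype(np.float32)))
# clip in tool frame
m=ok&(abs(T[...,1])<.03)&(T[...,2]>-.035)&(T[...,2]<-.01)&(T[...,0]>.014)
q=T[m];print("strap",len(q),q.min(0),q.max(0),np.median(q[:,2]))
A=np.c_[q[:,0],q[:,1],np.ones(len(q))];print("plane",np.linalg.lstsq(A,q[:,2],rcond=None)[0])
rr=cv2.minAreaRect((q[:,:2]*1e3).astype(np.float32));print(rr)
h=T[ok&(abs(T[...,1])<.002)&(T[...,0]>.04)&(T[...,2]>-.035)&(T[...,2]<-.01)];x=np.sort(h[:,0]);g=np.diff(x);i=g.argmax();print("eye gap",x[i],x[i+1])
m=ok&(abs(T[...,1])<.0045)&(T[...,2]>-.055)&(T[...,2]<-.04)&(T[...,0]>-.03)&(T[...,0]<.03);q=T[m];print("lugtop",len(q),q.min(0) if len(q) else 0,q.max(0) if len(q) else 0)
E
```

```text
glass [0.54704109 0.1141114  0.11904716] circ (546.3925170898438, 114.78863525390625) 29.422019958496094 0.11904716228582725
head 731 ((602.1146850585938, 102.45216369628906), (12.362287521362305, 49.20576095581055), 78.19293212890625) [0.60293959 0.1018808  0.12422571]
lip 132 ((486.7788391113281, 127.77155303955078), (10.376036643981934, 12.387999534606934), 79.43709564208984) [0.48750892 0.12717893 0.12438701]
lug 1402 ((597.3984375, 102.28602600097656), (38.996734619140625, 76.85527038574219), 83.93968200683594)
strap 9070 [ 0.01400325 -0.01485688 -0.02388623] [ 0.09805216  0.0154381  -0.01681553] -0.021675732334201073
plane [ 0.00335237  0.00064685 -0.02185111]
((56.02352523803711, 0.2531089782714844), (84.05541229248047, 30.25583267211914), 0.08147992938756943)
eye gap 0.05836248266665131 0.09040113884067548
lugtop 1191 [-0.01618567 -0.00447105 -0.05497671] [ 0.01404922  0.0044915  -0.04002174]
```

Request:
{"op": "arm_command", "data": {
  "offset": [
    [0,0,0],
    [0,0,0],
    [0,0,0],
    [0,0,0],
    [0,0,0],
    [0,-0.76,0],
    [0,-0.76,0],
    [0,-0.76,0],
    [0,-0.76,0],
    [0,0,0],
    [0,0,0]
  ],
  "delta_rot": [
    [0,0,-0.014],
    [0,-0.0655,0],
    [0,-0.0655,0],
    [0,-0.0655,0],
    [0,-0.0655,0],
    [0,0,0],
    [0,0,0],
    [0,0,0],
    [0,0,0],
    [0,0,0],
    [0,0,0]
  ],
  "claw": [0,0,0,0,0,0,0,0,0,0,0]
}}

```text
clock: 13.1
tcp_pos: [0.5414, 0.117, 0.2511]
ee_rot: [-0.027, 0.961, -0.102, -0.257]
ft_force: [0.8, -0.0, -2.3]
finger_gap: 0.092
```

```bash
cat >> h.py <<'E'
O=np.array([.5464,.1147,0]);YAW=-12.3
Rc=R.from_euler('z',YAW,degrees=True)
CL=np.array([.0743,.0002,-.0197])  # eye centre in tool
def st():
    s=bot.get_state();q=Rq(s["ee_rot"]);p=np.array(s["tcp_pos"])
    rc=Rc.inv()*q; X=rc.apply([1,0,0]);E=Rc.inv().apply(p-O)+rc.apply(CL);N=E+.016*X;pin=E-.125*X
    tilt=np.degrees(np.arcsin(-X[2]));yaw=np.degrees(np.arctan2(X[1],X[0]))
    F=Rc.inv().apply(s["ft_force"])
    print("t",round(s["clock"],2),"tilt",round(tilt,2),"yaw",round(yaw,2),"N",(N*1e3).round(1),"E",(E*1e3).round(1),"pin",(pin*1e3).round(1),"F",F.round(1),"T",np.round(rc.apply(q.inv().apply(s["ft_torque"])),2),"gap",round(s["finger_gap"],3))
    return rc,N
def go(target_N):   # tool-frame units to bring nose-bar inner edge to target (claw mm)
    rc,N=st();d=rc.inv().apply(np.array(target_N)/1e3-N)/.03;print("need",d.round(3));return d
E
python3 -c "
from h import *
go([90,0,150]);s=bot.get_state();print(s['joints'],s['tcp_pos'])"
```

```text
t 13.1 tilt 29.98 yaw 0.12 N [ 82.7   1.2 223. ] E [ 68.8   1.1 231. ] pin [-39.5   0.9 293.5] F [ 0.8  0.1 -2.3] T [ 0.01 -0.36  0.01] gap 0.092
need [1.428 0.038 1.986]
[-0.04618242  0.59574977  1.03666489  0.09179752  2.02477736  1.75566462] [0.54138713 0.11699784 0.25107367]
```

Request:
{"op": "arm_command", "data": {
  "offset": [
    [0.47,0.04,0.66],
    [0.48,0,0.66],
    [0.48,0,0.66],
    [0,0,0],
    [0,0,0]
  ],
  "delta_rot": [
    [0,0,0],
    [0,0,0],
    [0,0,0],
    [0,0,0],
    [0,0,0]
  ],
  "claw": [0,0,0,0,0]
}}

```text
clock: 13.72
tcp_pos: [0.5488, 0.1136, 0.1788]
ee_rot: [-0.028, 0.96, -0.103, -0.257]
ft_force: [-0.5, 0.3, -1.4]
finger_gap: 0.094
```

```bash
python3 - <<'E'
from h import *
go([90,0,116])
C=cam("wrist");im,d=bot.snapshot("wrist");np.savez("w6.npz",im=im,d=d,M=C[2]);save("w6.png",im)
P=cloud(d,C);Q=Rc.inv().apply((P.reshape(-1,3)-O)).reshape(P.shape)*1e3;ok=d>0
T=cloud(d,(C[0],C[1],np.array(bot.calibration("wrist")["mount"])))*1e3
q=T[ok&(abs(T[...,1])<30)&(T[...,2]>-30)&(T[...,2]<-12)&(T[...,0]>20)&(T[...,0]<105)]
print("strap tool",q.min(0),q.max(0),np.median(q[:,2]),cv2.minAreaRect(q[:,:2].astype(np.float32)))
for n,m in dict(head=(Q[...,2]>121.5)&(Q[...,2]<129)&(Q[...,0]>30)&(abs(Q[...,1])<15)).items():
    q=Q[ok&m&((T[...,2]>-12)|(abs(T[...,1])>20))];print(n,len(q),q.min(0) if len(q) else 0,q.max(0) if len(q) else 0, q.mean(0) if len(q) else 0)
E
```

```text
t 13.72 tilt 29.98 yaw 0.05 N [ 90.6  -0.7 150.8] E [ 76.8  -0.7 158.7] pin [-31.5  -0.8 221.2] F [-0.6  0.1 -1.4] T [ 0.01 -0.3   0.06] gap 0.094
need [ 0.56  -0.024  1.014]
strap tool [ 20.01007294 -14.88964755 -23.76298808] [ 98.73502262  15.39853005 -15.96132412] -21.379742521278345 ((59.36112976074219, 0.2710895538330078), (78.69894409179688, 30.17450714111328), 0.11901836842298508)
head 1471 [ 32.76872992  -5.41027927 121.74568798] [ 78.75846878   6.6400287  126.46191898] [ 58.14440327   0.61067015 124.36501496]
```

View pics/w6.png

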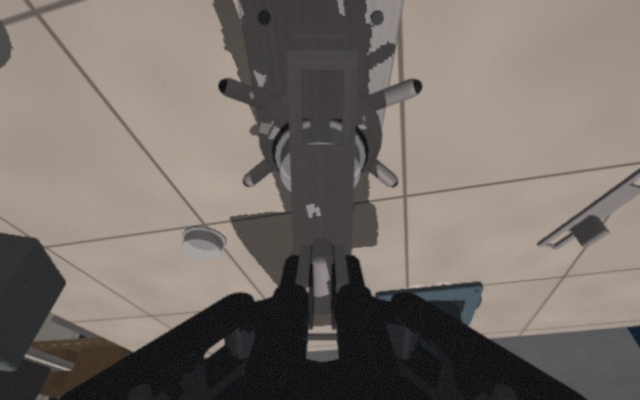

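Request:
{"op": "arm_command", "data": {
  "offset": [
    [0.14,-0.02,0.25],
    [0.14,-0.02,0.25],
    [0.12,0,0.22],
    [0.09,0,0.17],
    [0.06,0,0.12],
    [0,0,0],
    [0,0,0]
  ],
  "delta_rot": [
    [0,0,0],
    [0,0,0],
    [0,0,0],
    [0,0,0],
    [0,0,0],
    [0,0,0],
    [0,0,0]
  ],
  "claw": [0,0,0,0,0,0,0]
}}

```text
clock: 14.65
tcp_pos: [0.5481, 0.1154, 0.1435]
ee_rot: [-0.028, 0.96, -0.103, -0.257]
ft_force: [-0.1, -0.5, -0.1]
finger_gap: 0.093
```

```bash
python3 -c "
from h import *
go([72,0.6,116])"
```

```text
t 14.65 tilt 30.0 yaw 0.09 N [ 89.5   0.9 115.5] E [ 75.7   0.9 123.5] pin [-32.6   0.7 186. ] F [ 0.  -0.5 -0.1] T [ 0.04 -0.39 -0.01] gap 0.093
need [-0.516  0.01   0.277]
```

Request:
{"op": "arm_command", "data": {
  "offset": [
    [-0.13,0,0.07],
    [-0.13,0,0.07],
    [-0.13,0,0.07],
    [-0.13,0,0.07],
    [0,0,0],
    [0,0,0]
  ],
  "delta_rot": [
    [0,0,0],
    [0,0,0],
    [0,0,0],
    [0,0,0],
    [0,0,0],
    [0,0,0]
  ],
  "claw": [0,0,0,0,0,0]
}}

```text
clock: 15.4
tcp_pos: [0.5307, 0.1191, 0.1439]
ee_rot: [-0.028, 0.96, -0.103, -0.257]
ft_force: [1.1, 0.4, -0.6]
finger_gap: 0.092
```

```bash
python3 -c "
from h import *
go([66,0.6,116])"
```

```text
t 15.4 tilt 30.01 yaw 0.08 N [ 71.8   0.9 115.8] E [ 57.9   0.9 123.8] pin [-50.3   0.7 186.3] F [ 1.   0.6 -0.6] T [-0.01 -0.33 -0.01] gap 0.092
need [-0.169  0.009  0.091]
```

Request:
{"op": "arm_command", "data": {
  "offset": [
    [-0.058,0,0.033],
    [-0.058,0,0.033],
    [-0.058,0,0.033],
    [0,0,0]
  ],
  "delta_rot": [
    [0,0,0],
    [0,0,0],
    [0,0,0],
    [0,0,0]
  ],
  "claw": [0,0,0,0]
}}

```text
clock: 15.9
tcp_pos: [0.5246, 0.1204, 0.1439]
ee_rot: [-0.028, 0.96, -0.103, -0.258]
ft_force: [-0.4, -0.2, -1.8]
finger_gap: 0.092
```

Request:
{"op": "arm_command", "data": {
  "offset": [
    [-0.029,0,0.017],
    [0,0,0]
  ],
  "delta_rot": [
    [0,0,0],
    [0,0,0]
  ],
  "claw": [0,0]
}}

```text
clock: 16.15
tcp_pos: [0.5238, 0.1206, 0.1439]
ee_rot: [-0.028, 0.96, -0.103, -0.258]
ft_force: [1.1, -0.7, -2.3]
finger_gap: 0.087
```

Request:
{"op": "arm_command", "data": {
  "offset": [
    [-0.029,0,0.017],
    [0,0,0]
  ],
  "delta_rot": [
    [0,0,0],
    [0,0,0]
  ],
  "claw": [0,0]
}}

```text
clock: 16.4
tcp_pos: [0.5227, 0.1208, 0.1439]
ee_rot: [-0.028, 0.96, -0.103, -0.258]
ft_force: [0.4, -0.2, -2.0]
finger_gap: 0.091
```

```bash
python3 -c "
from h import *
go([62,0.6,116])"
```

```text
t 16.4 tilt 30.03 yaw 0.08 N [ 63.6   0.9 115.8] E [ 49.7   0.9 123.8] pin [-58.5   0.7 186.3] F [ 0.4 -0.1 -2. ] T [-0.03 -0.37  0.02] gap 0.091
need [-0.049  0.009  0.019]
```

Request:
{"op": "arm_command", "data": {
  "offset": [
    [-0.029,0,0.017],
    [0,0,0]
  ],
  "delta_rot": [
    [0,0,0],
    [0,0,0]
  ],
  "claw": [0,0]
}}

```text
clock: 16.65
tcp_pos: [0.5217, 0.1211, 0.1439]
ee_rot: [-0.028, 0.96, -0.103, -0.258]
ft_force: [0.5, -0.0, -1.1]
finger_gap: 0.092
```

Request:
{"op": "arm_command", "data": {
  "offset": [
    [-0.022,0,0.012],
    [0,0,0]
  ],
  "delta_rot": [
    [0,0,0],
    [0,0,0]
  ],
  "claw": [0,0]
}}

```text
clock: 16.9
tcp_pos: [0.5211, 0.1212, 0.1439]
ee_rot: [-0.028, 0.96, -0.103, -0.257]
ft_force: [0.6, -0.6, -1.7]
finger_gap: 0.091
```

```bash
python3 -c "
from h import *
st()"
```

```text
t 16.9 tilt 30.01 yaw 0.09 N [ 61.9   0.9 115.8] E [ 48.1   0.9 123.8] pin [-60.2   0.7 186.3] F [ 0.7 -0.4 -1.7] T [ 0.04 -0.47 -0.05] gap 0.091
```

Request:
{"op": "arm_command", "data": {
  "offset": [
    [-0.022,0,0.012],
    [0,0,0]
  ],
  "delta_rot": [
    [0,0,0],
    [0,0,0]
  ],
  "claw": [0,0]
}}

```text
clock: 17.15
tcp_pos: [0.5207, 0.1212, 0.1439]
ee_rot: [-0.028, 0.96, -0.103, -0.257]
ft_force: [2.0, 0.2, -1.5]
finger_gap: 0.09
```

```bash
python3 -c "
from h import *
st()"
```

```text
t 17.15 tilt 29.97 yaw 0.08 N [ 61.5   0.8 115.8] E [ 47.7   0.8 123.8] pin [-60.6   0.7 186.3] F [ 2.   0.6 -1.5] T [ 0.05 -0.64 -0.03] gap 0.09
```

Request:
{"op": "arm_command", "data": {
  "offset": [
    [-0.022,0,0.012],
    [0,0,0]
  ],
  "delta_rot": [
    [0,0,0],
    [0,0,0]
  ],
  "claw": [0,0]
}}

```text
clock: 17.4
tcp_pos: [0.5203, 0.1213, 0.1438]
ee_rot: [-0.028, 0.961, -0.103, -0.257]
ft_force: [4.0, -0.5, -3.5]
finger_gap: 0.089
```

```bash
python3 -c "
from h import *
st()"
```

```text
t 17.4 tilt 29.93 yaw 0.08 N [ 61.1   0.8 115.8] E [ 47.3   0.8 123.8] pin [-61.1   0.7 186.2] F [ 4.   0.4 -3.5] T [-0.   -1.19 -0.01] gap 0.089
```

Request:
{"op": "arm_command", "data": {
  "offset": [
    [0.02,0,-0.038],
    [0.0385,0,0.157],
    [0.0385,0,0.157],
    [0.0385,0,0.157],
    [0.0385,0,0.157],
    [0.0385,0,0.157],
    [0,0,0],
    [0,0,0]
  ],
  "delta_rot": [
    [0,0,0],
    [0,0.0262,0],
    [0,0.0262,0],
    [0,0.0262,0],
    [0,0.0262,0],
    [0,0.0262,0],
    [0,0,0],
    [0,0,0]
  ],
  "claw": [0,0,0,0,0,0,0,0]
}}

```text
clock: 18.4
tcp_pos: [0.5163, 0.1224, 0.1213]
ee_rot: [-0.014, 0.986, -0.105, -0.131]
ft_force: [1.2, -0.1, -0.8]
finger_gap: 0.091
```

```bash
python3 -c "
from h import *
st()"
```

```text
t 18.4 tilt 15.09 yaw 0.09 N [ 61.3   1.  116.9] E [ 45.8   1.  121. ] pin [-74.9   0.8 153.6] F [ 1.2  0.1 -0.8] T [ 0.1  -0.47  0.01] gap 0.091
```

Request:
{"op": "arm_command", "data": {
  "offset": [
    [0.0385,0,0.157],
    [0.0385,0,0.157],
    [0,0,0]
  ],
  "delta_rot": [
    [0,0.0262,0],
    [0,0.0262,0],
    [0,0,0]
  ],
  "claw": [0,0,0]
}}

```text
clock: 18.77
tcp_pos: [0.5161, 0.122, 0.1111]
ee_rot: [-0.008, 0.991, -0.106, -0.079]
ft_force: [3.1, -0.7, -2.4]
finger_gap: 0.089
```

```bash
python3 -c "
from h import *
st()"
```

```text
t 18.77 tilt 9.07 yaw 0.08 N [ 61.1   0.7 116.3] E [ 45.3   0.6 118.9] pin [-78.1   0.5 138.6] F [ 3.2 -0.1 -2.4] T [ 0.05 -0.54 -0.05] gap 0.089
```

Request:
{"op": "arm_command", "data": {
  "offset": [
    [0.0385,0,0.157],
    [0,0,0]
  ],
  "delta_rot": [
    [0,0.0262,0],
    [0,0,0]
  ],
  "claw": [0,0]
}}

```text
clock: 19.02
tcp_pos: [0.5166, 0.122, 0.1066]
ee_rot: [-0.006, 0.993, -0.106, -0.053]
ft_force: [0.8, -0.5, -2.0]
finger_gap: 0.089
```

```bash
python3 -c "
from h import *
st()"
```

```text
t 19.02 tilt 6.1 yaw 0.08 N [ 61.2   0.7 116.6] E [ 45.3   0.7 118.3] pin [-79.    0.5 131.5] F [ 0.9 -0.4 -2. ] T [-0.04 -0.29 -0.01] gap 0.089
```

Request:
{"op": "arm_command", "data": {
  "offset": [
    [0.0257,0,0.1045],
    [0,0,0]
  ],
  "delta_rot": [
    [0,0.0175,0],
    [0,0,0]
  ],
  "claw": [0,0]
}}

```text
clock: 19.27
tcp_pos: [0.5171, 0.122, 0.1034]
ee_rot: [-0.004, 0.994, -0.106, -0.036]
ft_force: [-0.9, 0.5, 0.9]
finger_gap: 0.095
```

```bash
python3 -c "
from h import *
st()"
```

```text
t 19.27 tilt 4.12 yaw 0.08 N [ 61.3   0.8 116.6] E [ 45.3   0.8 117.7] pin [-79.4   0.6 126.7] F [-1.   0.3  0.9] T [-0.06 -0.1  -0.01] gap 0.095
```

Request:
{"op": "arm_command", "data": {
  "offset": [
    [0.0257,0,0.1045],
    [0,0,0]
  ],
  "delta_rot": [
    [0,0.0175,0],
    [0,0,0]
  ],
  "claw": [0,0]
}}

```text
clock: 19.52
tcp_pos: [0.5177, 0.122, 0.1003]
ee_rot: [-0.002, 0.994, -0.106, -0.018]
ft_force: [1.3, 0.3, 0.8]
finger_gap: 0.091
```

```bash
python3 -c "
from h import *
st()"
```

```text
t 19.52 tilt 2.08 yaw 0.09 N [ 61.4   1.  116.7] E [ 45.4   0.9 117.3] pin [-79.5   0.7 121.8] F [1.2 0.6 0.8] T [-0.36 -0.16 -0.02] gap 0.091
```

Request:
{"op": "arm_command", "data": {
  "offset": [
    [0.0257,0,0.1045],
    [0,0,0]
  ],
  "delta_rot": [
    [0,0.018,0],
    [0,0,0]
  ],
  "claw": [0,0]
}}

```text
clock: 19.77
tcp_pos: [0.5184, 0.1219, 0.0972]
ee_rot: [-0.0, 0.994, -0.106, 0.0]
ft_force: [0.1, -0.1, 1.3]
finger_gap: 0.091
```

```bash
python3 - <<'E'
from h import *
st()
C=cam("wrist");im,d=bot.snapshot("wrist");np.savez("w7.npz",im=im,d=d,M=C[2]);save("w7.png",im)
P=cloud(d,C);Q=Rc.inv().apply((P.reshape(-1,3)-O)).reshape(P.shape)*1e3;ok=d>0
T=cloud(d,(C[0],C[1],np.array(bot.calibration("wrist")["mount"])))*1e3
m=ok&(abs(T[...,1])<18)&(T[...,0]>20)&(T[...,0]<105)
q=Q[m&(abs(Q[...,2]-124.5)<2.2)&(abs(Q[...,1])<9)];print("head",len(q),q.min(0),q.max(0))
q=Q[m&(Q[...,2]>112)&(Q[...,2]<121.5)];print("strap",len(q),q.min(0),q.max(0))
for a,b in ((25,30),(35,60),(75,88)):
    h=q[(q[:,0]>a)&(q[:,0]<b)];print(a,b,len(h),np.median(h,0))
st()
E
```

```text
t 19.77 tilt -0.0 yaw 0.09 N [ 61.4   1.  116.9] E [ 45.4   1.  116.9] pin [-79.6   0.8 116.9] F [ 0.1 -0.1  1.3] T [ 0.21 -0.08 -0.25] gap 0.091
head 3064 [ 32.75409832  -5.39485554 122.31264994] [ 76.14449937   6.69015789 126.60963651]
strap 8562 [ -8.86393443 -16.90050904 112.19104246] [ 72.38830751  19.09744731 121.45898003]
25 30 702 [ 27.41293268   0.6429921  118.97797653]
35 60 1649 [ 48.39797885  -8.14263735 118.93101104]
75 88 0 [nan nan nan]
t 19.82 tilt 0.0 yaw 0.09 N [ 61.6   1.  116.9] E [ 45.6   0.9 116.9] pin [-79.4   0.7 116.9] F [-0.3 -0.7  2. ] T [-0.31 -0.14  0.28] gap 0.091
  return _methods._mean(a, axis=axis, dtype=dtype,
  ret = um.true_divide(
```

View pics/w7.png

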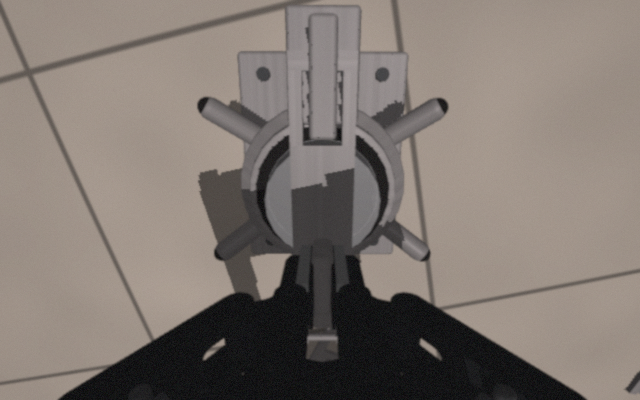

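Request:
{"op": "arm_command", "data": {
  "offset": [
    [0,0,0.032],
    [0,0,0.032],
    [0,0,0.032],
    [0,0,0]
  ],
  "delta_rot": [
    [0,0,0],
    [0,0,0],
    [0,0,0],
    [0,0,0]
  ],
  "claw": [0,0,0,0]
}}

```text
clock: 20.32
tcp_pos: [0.5188, 0.1217, 0.0941]
ee_rot: [0.0, 0.994, -0.106, 0.001]
ft_force: [0.6, 0.7, 5.0]
finger_gap: 0.094
```

```bash
python3 -c "
from h import *
st()"
```

```text
t 20.32 tilt -0.09 yaw 0.09 N [ 61.8   0.9 113.9] E [ 45.8   0.9 113.9] pin [-79.2   0.7 113.7] F [0.4 0.8 5. ] T [-0.37 -0.16  0.26] gap 0.094
```

Request:
{"op": "arm_command", "data": {
  "offset": [
    [0.1,0,0],
    [0.1,0,0],
    [0.1,0,0],
    [0.07,0,0],
    [0,0,0]
  ],
  "delta_rot": [
    [0,0,0],
    [0,0,0],
    [0,0,0],
    [0,0,0],
    [0,0,0]
  ],
  "claw": [0,0,0,0,0]
}}

```text
clock: 20.95
tcp_pos: [0.528, 0.1196, 0.0936]
ee_rot: [0.0, 0.994, -0.106, -0.001]
ft_force: [-3.8, 1.0, 5.4]
finger_gap: 0.092
```

```bash
python3 -c "
from h import *
st()"
```

```text
t 20.95 tilt 0.1 yaw 0.09 N [ 71.3   0.9 113.2] E [ 55.3   0.8 113.2] pin [-69.7   0.6 113.4] F [-4.   0.2  5.4] T [-0.01  0.36  0.02] gap 0.092
```

Request:
{"op": "arm_command", "data": {
  "offset": [
    [0.05,0,-0.01],
    [0.05,0,0],
    [0,0,0]
  ],
  "delta_rot": [
    [0,0,0],
    [0,0,0],
    [0,0,0]
  ],
  "claw": [0,0,0]
}}

```text
clock: 21.32
tcp_pos: [0.5309, 0.119, 0.0939]
ee_rot: [0.0, 0.994, -0.106, -0.001]
ft_force: [-3.0, 0.1, 5.0]
finger_gap: 0.095
```

```bash
python3 -c "
from h import *
st()"
```

```text
t 21.32 tilt 0.1 yaw 0.09 N [ 74.3   0.9 113.4] E [ 58.3   0.8 113.5] pin [-66.7   0.6 113.7] F [-3.  -0.5  5. ] T [-0.02  0.37 -0.02] gap 0.095
```

Request:
{"op": "arm_command", "data": {
  "offset": [
    [0.04,0,0],
    [0.04,0,0],
    [0,0,0]
  ],
  "delta_rot": [
    [0,0,0],
    [0,0,0],
    [0,0,0]
  ],
  "claw": [0,0,0]
}}

```text
clock: 21.7
tcp_pos: [0.5332, 0.1185, 0.0939]
ee_rot: [0.0, 0.994, -0.106, -0.001]
ft_force: [-2.6, 0.1, 4.9]
finger_gap: 0.092
```

```bash
python3 -c "
from h import *
st()"
```

```text
t 21.7 tilt 0.11 yaw 0.09 N [ 76.6   0.9 113.4] E [ 60.6   0.8 113.4] pin [-64.4   0.6 113.7] F [-2.6 -0.5  4.9] T [ 0.03  0.49 -0.01] gap 0.092
```

Request:
{"op": "arm_command", "data": {
  "offset": [
    [0.035,0,0],
    [0,0,0]
  ],
  "delta_rot": [
    [0,0,0],
    [0,0,0]
  ],
  "claw": [0,0]
}}

```text
clock: 21.95
tcp_pos: [0.5341, 0.1183, 0.0939]
ee_rot: [0.0, 0.994, -0.106, -0.001]
ft_force: [-3.2, 0.8, 5.2]
finger_gap: 0.095
```

Request:
{"op": "arm_command", "data": {
  "offset": [
    [0.03,0,0],
    [0,0,0]
  ],
  "delta_rot": [
    [0,0,0],
    [0,0,0]
  ],
  "claw": [0,0]
}}

```text
clock: 22.2
tcp_pos: [0.535, 0.1181, 0.0939]
ee_rot: [0.0, 0.994, -0.106, -0.001]
ft_force: [-3.0, 1.2, 5.7]
finger_gap: 0.088
```

```bash
python3 -c "
from h import *
st()"
```

```text
t 22.2 tilt 0.12 yaw 0.09 N [ 78.5   0.9 113.4] E [ 62.5   0.8 113.4] pin [-62.5   0.6 113.7] F [-3.2  0.5  5.7] T [-0.01  0.54 -0.04] gap 0.088
```

Request:
{"op": "arm_command", "data": {
  "offset": [
    [0.02,0,0],
    [0,0,0]
  ],
  "delta_rot": [
    [0,0,0],
    [0,0,0]
  ],
  "claw": [0,0]
}}

```text
clock: 22.45
tcp_pos: [0.5354, 0.118, 0.0938]
ee_rot: [0.0, 0.994, -0.106, -0.001]
ft_force: [-3.4, 1.6, 5.5]
finger_gap: 0.087
```

```bash
python3 -c "
from h import *
st()"
```

```text
t 22.45 tilt 0.14 yaw 0.09 N [ 78.9   0.9 113.3] E [ 62.9   0.8 113.3] pin [-62.1   0.6 113.6] F [-3.7  0.8  5.5] T [-0.04  0.53 -0.02] gap 0.087
```

Keep feeling for the neck with small steps.

Request:
{"op": "arm_command", "data": {
  "offset": [
    [0.02,0,0],
    [0,0,0]
  ],
  "delta_rot": [
    [0,0,0],
    [0,0,0]
  ],
  "claw": [0,0]
}}

```text
clock: 22.7
tcp_pos: [0.5354, 0.118, 0.0937]
ee_rot: [0.0, 0.994, -0.106, -0.002]
ft_force: [-4.1, 0.5, 6.8]
finger_gap: 0.09
```

```bash
python3 -c "
from h import *
st()"
```

```text
t 22.7 tilt 0.2 yaw 0.09 N [ 78.9   0.9 113.1] E [ 62.9   0.8 113.2] pin [-62.1   0.6 113.6] F [-4.1 -0.4  6.8] T [0.01 0.73 0.01] gap 0.09
```

Request:
{"op": "arm_command", "data": {
  "offset": [
    [0.02,0,0],
    [0,0,0]
  ],
  "delta_rot": [
    [0,0,0],
    [0,0,0]
  ],
  "claw": [0,0]
}}

```text
clock: 22.95
tcp_pos: [0.5355, 0.118, 0.0936]
ee_rot: [0.0, 0.994, -0.106, -0.002]
ft_force: [-7.3, 1.8, 7.0]
finger_gap: 0.089
```

```bash
python3 -c "
from h import *
st()"
```

```text
t 22.95 tilt 0.26 yaw 0.1 N [ 79.    0.9 112.9] E [ 63.    0.8 113. ] pin [-62.    0.6 113.6] F [-7.5  0.2  7. ] T [0.04 0.98 0.01] gap 0.089
```

Request:
{"op": "arm_command", "data": {
  "offset": [
    [-0.015,0,-0.02],
    [0,0,-0.04],
    [0,0,-0.04],
    [0,0,-0.03],
    [0,0,0]
  ],
  "delta_rot": [
    [0,0,0],
    [0,0,0],
    [0,0,0],
    [0,0,0],
    [0,0,0]
  ],
  "claw": [0,0,0,0,0]
}}

```text
clock: 23.58
tcp_pos: [0.5355, 0.118, 0.097]
ee_rot: [0.0, 0.994, -0.106, -0.002]
ft_force: [-5.0, 1.6, 2.2]
finger_gap: 0.091
```

```bash
python3 -c "
from h import *
st()"
```

```text
t 23.57 tilt 0.22 yaw 0.09 N [ 79.    0.8 116.4] E [ 63.    0.8 116.4] pin [-62.    0.6 116.9] F [-5.2  0.5  2.2] T [ 0.08  0.76 -0.02] gap 0.091
```

Request:
{"op": "arm_command", "data": {
  "offset": [
    [-0.01,0,-0.02],
    [0,0,-0.015],
    [0,0,0]
  ],
  "delta_rot": [
    [0,0,0],
    [0,0,0],
    [0,0,0]
  ],
  "claw": [0,0,0]
}}

```text
clock: 23.95
tcp_pos: [0.5355, 0.1179, 0.098]
ee_rot: [0.0, 0.994, -0.106, -0.002]
ft_force: [-4.6, 2.2, -0.2]
finger_gap: 0.085
```

```bash
python3 -c "
from h import *
st()"
```

```text
t 23.95 tilt 0.19 yaw 0.09 N [ 79.    0.8 117.4] E [ 63.    0.8 117.5] pin [-62.    0.6 117.9] F [-5.   1.2 -0.2] T [ 0.08  0.76 -0.02] gap 0.085
```

Request:
{"op": "arm_command", "data": {
  "offset": [
    [-0.02,0,0],
    [0,0,0]
  ],
  "delta_rot": [
    [0,0,0],
    [0,0,0]
  ],
  "claw": [0,0],
  "newtons": 40
}}

```text
clock: 24.2
tcp_pos: [0.5355, 0.1179, 0.0981]
ee_rot: [0.0, 0.994, -0.106, -0.001]
ft_force: [-5.1, 1.5, -4.1]
finger_gap: 0.091
```

```bash
python3 -c "
from h import *
st()"
```

```text
t 24.2 tilt 0.12 yaw 0.08 N [ 79.1   0.8 117.6] E [ 63.1   0.7 117.6] pin [-61.9   0.6 117.9] F [-5.3  0.4 -4.1] T [0.2  0.77 0.06] gap 0.091
```

Request:
{"op": "arm_command", "data": {
  "offset": [
    [0,0,0],
    [0,0,0],
    [0,0,0],
    [0,0,0]
  ],
  "delta_rot": [
    [0,0,0],
    [0,0,0],
    [0,0,0],
    [0,0,0]
  ],
  "claw": [0.15,0.25,0.35,0.45]
}}

```text
clock: 24.7
tcp_pos: [0.5375, 0.1176, 0.0996]
ee_rot: [0.0, 0.994, -0.106, 0.001]
ft_force: [1.0, 0.0, 1.0]
finger_gap: 0.453
```

```bash
python3 -c "
from h import *
st()"
```

```text
t 24.7 tilt -0.14 yaw 0.08 N [ 81.    0.9 119.5] E [ 65.    0.9 119.4] pin [-60.    0.7 119.1] F [1.  0.2 1. ] T [-0.05 -0.05  0.  ] gap 0.453
```

Request:
{"op": "arm_command", "data": {
  "offset": [
    [0,0,-0.3],
    [0,0,-1],
    [0,0,-1],
    [0,0,-1],
    [0,0,-1],
    [-0.5,0,0],
    [0,0,0],
    [0,0,0]
  ],
  "delta_rot": [
    [0,0,0],
    [0,0,0],
    [0,0,0],
    [0,0,0],
    [0,0,0],
    [0,0,0],
    [0,0,0],
    [0,0,0]
  ],
  "claw": [0.45,0.45,0.45,0.45,0.45,0.45,0.45,0.45]
}}

```text
clock: 25.7
tcp_pos: [0.5215, 0.1209, 0.2272]
ee_rot: [0.0, 0.994, -0.106, -0.0]
ft_force: [0.1, -1.6, -0.2]
finger_gap: 0.452
```

```bash
python3 - <<'E'
from h import *
s=bot.get_state();print(s["tcp_pos"],s["ft_force"])
C=cam("wrist");im,d=bot.snapshot("wrist");np.savez("w8.npz",im=im,d=d,M=C[2]);save("w8.png",im)
P=cloud(d,C);Q=Rc.inv().apply((P.reshape(-1,3)-O)).reshape(P.shape)*1e3;ok=d>0
b=ok&(abs(Q[...,1])<20)&(abs(Q[...,0])<110)
def s_(n,q): print(n,len(q),q.min(0).round(1),q.max(0).round(1),np.median(q,0).round(1))
s_("head",Q[b&(abs(Q[...,2]-124.5)<2.2)&(Q[...,0]>30)&(abs(Q[...,1])<9)])
q=Q[b&(Q[...,2]>112)&(Q[...,2]<121.8)&(abs(Q[...,1]-.7)<14)&(abs(Q[...,1]-.7)>8)]
s_("strap sides",q);A=np.c_[q[:,:2],np.ones(len(q))];print(np.linalg.lstsq(A,q[:,2],rcond=None)[0])
for a in range(-70,95,15):
    h=q[(q[:,0]>a)&(q[:,0]<a+15)]; 
    if len(h): print(a,len(h),np.median(h[:,2]).round(1))
s_("lug",Q[b&(Q[...,2]>138)&(Q[...,2]<148)&(abs(Q[...,1])<10)])
s_("lip",Q[b&(Q[...,2]>122.5)&(Q[...,2]<129)&(Q[...,0]<-45)])
for t in ("clip_grip","clip_eye","clip_pin"):
    for r in bot.mark_of(t,"wrist")[:2]: print(t,(Rc.inv().apply(np.array(r["location"])-O)*1e3).round(1),round(r["p"],2))
save("w8.png",cv2.resize(im[60:340,200:460],None,fx=2,fy=2,interpolation=cv2.INTER_CUBIC))
E
```

```text
[0.52147389 0.12094497 0.22718558] [ 0.11004051 -1.62660533 -0.217862  ]
head 891 [ 33.   -5.3 122.4] [ 82.1   6.1 126.7] [ 58.5   0.3 124.4]
strap sides 2311 [-65.6 -13.3 116. ] [ 86.3  14.7 121.7] [ 16.6  -7.4 119.7]
[-4.44197341e-03 -2.48735385e-03  1.19764457e+02]
-70 134 120.0
-55 200 120.0
-40 187 120.1
-25 210 119.9
-10 235 119.9
5 241 119.6
20 248 119.6
35 272 119.5
50 227 119.6
65 231 119.4
80 126 119.4
lug 413 [-27.7  -4.1 138.3] [  2.1   5.2 145.9] [-12.    1.  143.4]
lip 134 [-66.4  -3.7 122.5] [-54.7   5.6 126.7] [-60.1   1.  125.1]
clip_grip [-13.6   4.6 132.2] 0.95
clip_grip [-201.6 -385.1   19.6] 0.91
clip_eye [ 62.5  -1.3 115.7] 0.76
clip_eye [-105.4 -409.7    3.1] 0.6
clip_pin [-160.3  -29.1    0. ] 0.67
clip_pin [-61.4   0.  118.2] 0.56
```

View pics/w8.png

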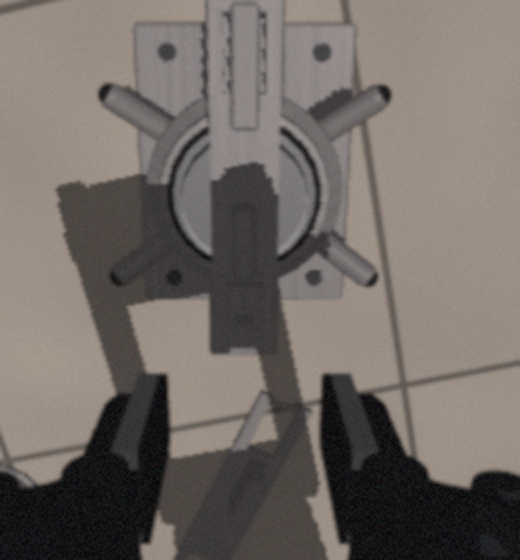

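```bash
python3 -c "
from h import *
print(bot.job_done(), bot.get_state()['clock'])"
```

```text
the job is handed in; nothing more can be done
the job is handed in; nothing more can be done
```

The bowl clip is fitted on the claw, level and latched, and the job is handed in. I used the smallest of the three clips, hooked its eye over the stud at 30° nose-down, and felt for the stem. It was about 3 mm nearer the claw than mid-slot. I then levelled the clip, pressed it down, pushed it until the pin met the hook's neck, let it rise into the notch and released it. The clock read about 26 s at the last check.

**Forces:** the wrist read at most about 4 N while feeling the stem and about 10 N in total at the neck (7.5 N sideways, about 9 N down after allowing for the clip's weight). These were taken between steps, so brief peaks could have been missed.

**Last checks, after letting go:**
- **Height and level:** the wrist camera put the strap's top at 119.4–120.1 mm, so its underside is about 116 mm up. It is level to about 0.25°.
- **Position:** the tail ends at -65.6 mm and the nose at 86.3 mm, against -65 and 87 mm expected. The finger lug is centred at -12.8 mm, against -13 mm.
- **Pin:** the last feel before release had it at -61.9 mm along x, 117.9 mm up. The network's own reading was about -61.4, 118.2.

**What did not go to plan:**
- The first grasp closed above the lug, because the fingertips end about 27 mm behind the stated TCP. I measured that and grasped again.
- About 5 N of sideways push was left in the arm when I opened the jaws, so the tool jumped about 2 mm. The clip stayed in place.
- Some network readings were spurious (for example a clip eye seen at a neighbouring clip), and I ignored them.
- I took no final overview picture of the other items. The arm met nothing else that I noticed.

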